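# Proof-pull a glued strap link on the spring tester and hold the load

## Robot

A 6-joint arm with a two-finger parallel gripper is mounted at the origin on the work surface; the furniture and walls round the work are solid. World frame = base frame: x ahead of the robot, y to its left, z up, the work surface at z = 0. Lengths are in mm, angles in rad, forces in N, time in s.
With the tool pointing down it reaches from about 350 to 775 mm from the base axis. Payload 5.5 kg.
Tool frame: the origin (TCP) lies where the fingers leave the gripper's body, on its centre line; the fingertips stand 73 mm ahead of it and the grasp point (between the pads) lies r.grasp_offset ahead of it (r.grasp_offset is the distance from the TCP to the grasp point, in mm); z points along the fingers, y is the line along which they close (so a half turn about z gives the same grasp; the last joint's range is limited). The gripper opens to 85 mm and grips with 20 to 120 N. Pads are 22 mm wide; open, the fingers measure 114 mm over their backs; the gripper's body (76 mm by 85 mm) begins 54 mm behind the grasp point. The pads swing forward as they close: fully open they stand 13 mm farther back than shut.
Start: joints at [1.043, 0.313, 0.046, 1.304, 0, 1.431], TCP at [217.462, 532.329, 303.923] pointing down, gripper open.
Joint ranges: [-2.76, 2.76], [-0.86, 1.69], [-1.03, 1.26], [-2.2, 2.34], [-1.47, 1.5], [-3.14, 3.14]. Speed limits (rad/s): [2.57, 2.57, 3.14, 3.14, 3.14, 3.14].

## Interface

Orientations are given as a unit quaternion [x, y, z, w].
In Python, from workcell import r, planner, monitor, camera, camera_params, order gives the robot as it stands. The module is installed in compiled form; this text tells all that it offers. Calls block until the motion is done:
- r.move_ptp(position, orientation): joint-space move of the TCP to a pose.
- r.move_straight(position, rot=None, velocity=150, guard=None): straight line of the TCP; rot=None keeps the orientation; velocity is the mean speed in mm/s. With guard (N) it stops when the force on the tool has changed by that much, and returns True; else False.
- r.goto_joints(angles): joint-space move.
- r.command_gripper(opening, squeeze=None): finger opening in mm; squeeze is the grip in N (None keeps the last); returns when the fingers have stopped.
- r.pause(seconds).
- planner.inverse_kinematics(position, orientation): joint angles nearest the present ones, or None.
- monitor.observe(): the state.
- camera(name): name is "scene" or "top" or "wrist"; returns (picture, depth): 384x512x3 uint8, red, green, blue; 384x512 float32, mm along the optical axis (not along the pixel's ray), 0 where there is no reading.
- camera_params(name): a dict with "camera_matrix" (3x3 intrinsics, pixels), "R" (3x3) and "t" (3): a world point X has camera coordinates R X + t; the wrist camera has in their place "tool_from_camera" (4x4, takes a point from camera to tool coordinates, whose origin is the TCP and whose axes are the flange's). Camera axes: x right, y down, z forward; pixel columns grow to the right and rows downward; lengths in mm; the calibration is good to about 2 mm. The wrist camera is an equidistant fisheye: a pixel r from the principal point sees the ray r / f radians off the axis. A picture is of the moment at which its call begins: read the wrist's pose just before it. camera_params takes no time and is no camera call.
A pose or a line that the arm cannot do raises r.IKError and nothing moves.
- order.finish_job(): hands the job in; it is judged then, once.
The state is a dict: "time_s": time; "q": joint angles; "qd": joint speeds; "tau": joint torques, N m; "tool_pos": TCP position; "ee_rot": TCP orientation; "ft_force": force on the tool from outside, world axes, zero at the start; "torque": the same for the moment, N m; "finger_gap": finger opening in mm; "grip_force": force on a finger pad.
Only numpy, scipy, OpenCV 4.12 (cv2) and the standard library are available. Lean on these libraries where they do the work, as an engineer would, in place of code of your own. Each camera call takes 0.05 s, during which the arm holds its last target. There are 200 camera calls.

## Task

Proof-test the glued seam of the white oval strap link: lay it flat over both upright pegs of the pull tester and let go of it. Then take the black handle and draw the carriage out steadily until the link has pulled the spring head's pointer into the notch of the brass rider on the scale, not well past it, leaving the rider as set and everything else on the bench alone. Finish while still holding the handle, keeping the pointer in the notch by the pull through the link alone.

Things in the scene. Friction and masses are not known exactly. Their poses are not given: they have to be found in the camera images.
- link: Loose closed oval link of white resin, 80 x 42 mm outside, 60 x 22 mm inside, bar 10 mm thick, about 40 g; starts flat on the bench, right of the tester. Origin: middle of the opening, 5 mm above what it lies on; x along its length, y across, z normal to it. Same when turned by half or upside down. Can be picked from above across its two straight sides (flat, 38 mm long, 42 mm over both).
- tester: Hand-drawn spring pull tester screwed to the bench: base x -164 to 208, y -62 to 42 mm, 12 mm thick; spring barrel (top 54 mm up) at the -x end, then spring head, then carriage with handle. Origin on the bench, midway between the pegs' home places; x is the direction of pull, z up. Scale bar and rider (to y = -67 mm, 28 mm high) on the -y side, towards the robot.
- draw_head: Spring head: steel block 46 x 30 mm sliding along the tester's x, flat top (ledge) 45 mm above the bench, with a peg and the pointer. A spring in the barrel draws it home: 2 N to start it, then 0.35 N more per mm (8 to 16 N at the notch); travel 60 mm. Origin and axes are the tester's when home; moves with the head.
- pull_carriage: Carriage: steel block 106 mm long, 30 to 38 mm wide, sliding along the tester's x, about 1 N friction, no spring of its own, travel 90 mm; flat top 45 mm above the bench, with a peg at its barrel end and the handle. Starts 0 to 8 mm out from home. Origin and axes are the tester's when home; moves with the carriage.
- spring_peg (a point): Foot of the spring head's peg, on its axis, at the level of the ledge on which the link shall lie (45 mm up). Peg upright, 8 mm thick, 25 mm high (top 70 mm above the bench).
- carriage_peg (a point): Foot of the carriage's equal peg, same level. At the start the pegs' axes are 28 to 36 mm apart: centred between them, the link drops over both with 8 mm or more to spare either way lengthwise and 7 mm sideways. With the pegs 52 mm apart the link is taut; farther out it draws the spring head along.
- handle (a point): Point on the axis of the handle, 90 mm above the bench: an upright round black grip, 23 mm in diameter, from 48 to 110 mm above the bench, on the carriage 71 mm beyond its peg. It can be gripped from above.
- pointer (a point): Tip of the black pointer on the side of the spring head, lying over the pale scale bar, 3 mm wide at the tip, 25.5 mm above the bench; moves with the head. It points across, along the tester's -y.
- notch (a point): Mouth, in the middle, of the 10 mm wide notch in the brass rider (36 mm wide, top 28 mm above the bench) clamped on the scale bar with a thumbscrew. It lies on the pointer tip's path, 18 to 40 mm along x from the tip's home place; the two points coincide when the pointer stands in mid-notch. Axes as the tester's.
- flux_bottle: Bystander: cream bottle with black cap, 46 mm across, 94 mm high, to the left of the tester's barrel. Origin at the centre of its underside. (Also on the left, a fixed lamp's dark bar hangs over the bench, its near end about 0.39 m ahead, 0.42 m left and 0.38 m up: move the hand straight clear of it before turning the wrist.)
- tin_1: Bystander: pale round tin, 54 mm across, 21 mm high, beyond the tester. Origin at the centre of its underside.
- tin_2: Bystander: pale round tin with green lid, 42 mm across, 30 mm high, beyond the tester. Origin at the centre of its underside.
- solder_spool: Bystander: yellow spool of wire, 49 mm across, 26 mm high, on the robot's side of the link. Origin at the centre of its underside.
Things that resemble listed ones, but are neither listed nor needed, are in the scene too. What is shaped like the link but turquoise is not meant.

How it is judged (in metres and radians):
On the way, in this order (a step that is already met when the one before it is completed fails the run):
1. the link lies flat on the ledges with both pegs inside it, let go, the spring head still home (x of spring_peg in the frame of link between -0.032 and 0.032 m and y of spring_peg in the frame of link between -0.0105 and 0.0105 m and x of carriage_peg in the frame of link between -0.032 and 0.032 m and y of carriage_peg in the frame of link between -0.0105 and 0.0105 m and z of link in the frame of tester between 0.047 and 0.0535 m and contact force between each of the fingers, the arm and link below 0.5 N and x of draw_head in the frame of tester below 0.003 m), for 0.2 s.
2. the handle is held drawn out and the pointer stands in the notch, pulled through the link (x of spring_peg in the frame of link between -0.032 and 0.032 m and y of spring_peg in the frame of link between -0.0105 and 0.0105 m and x of carriage_peg in the frame of link between -0.032 and 0.032 m and y of carriage_peg in the frame of link between -0.0105 and 0.0105 m and z of link in the frame of tester between 0.047 and 0.0535 m and x of pointer in the frame of notch between -0.004 and 0.004 m and contact force between link and draw_head above 4 N and contact force between each of link, the fingers and pull_carriage above 4 N and contact force between each of the arm, the fingers and draw_head below 0.5 N and contact force between each of the arm, the fingers and link below 0.5 N and linear speed of draw_head below 0.004 m/s), for 0.5 s.
At the end, for the whole second after the job is handed in: The link lies flat on the ledges (within 3.5 mm) with both pegs inside it and pulls on both with more than 4 N; the fingers hold the carriage with more than 4 N and touch neither the link nor the spring head; the pointer is at rest within 4 mm of the middle of the notch (all of step 2); the arm keeps its last pose, push and grip.
It fails at once if the link is overloaded: the pointer runs more than 12 mm past the middle of the notch (x of pointer in the frame of notch above 0.012 m).
It fails at once if the rider is shifted by more than 2 mm (distance of notch from where it was at the start of the episode above 0.002 m).
It fails at once if a bystander is moved by more than 20 mm (distance of any of flux_bottle, tin_1, tin_2, solder_spool from where it was at the start of the episode above 0.02 m).
It also fails if it takes over 54 s, if anything falls off the work surface, if the arm or the gripper's body presses on something with over 40 N, if the wrist force passes 120 N, or if a joint passes its speed limit or range.

## Working session

There is one attempt and no reset: what is moved stays moved. The work goes in short steps, each a Python script; the robot and the scene stay as the last script left them, time stands still between calls to the robot, and variables do not carry over. Pictures are saved under pics/ and viewed, at most 10 in all, crops included, and the job is handed in when it is done.

```bash
mkdir -p pics
python3 - <<'E'
from workcell import r, planner, monitor, camera, camera_params, order
import cv2, numpy as np
for n in ("top","scene"):
    im,d=camera(n); np.savez(f"{n}0.npz",im=im,d=d)
    cv2.imwrite(f"pics/{n}0.png",im[:,:,::-1])
    p=camera_params(n); print(n,p["camera_matrix"],p["R"],p["t"])
print(camera_params("wrist"), r.grasp_offset)
s=monitor.observe(); print(s)
E
```

```text
top [[418.96384328   0.         248.18744534]
 [  0.         418.96384328 190.73195512]
 [  0.           0.           1.        ]] [[ 0.08213253 -0.99657461  0.00965935]
 [-0.93166339 -0.0802175  -0.35435643]
 [ 0.35391746  0.02010493 -0.93506054]] [  50.64968087  493.38457897 1139.49968123]
scene [[447.80170557   0.         254.26208157]
 [  0.         447.80170557 188.60723559]
 [  0.           0.           1.        ]] [[ 0.63828117 -0.76961126 -0.01719464]
 [-0.60014099 -0.48349307 -0.63723249]
 [ 0.48210781  0.4170527  -0.77047978]] [-241.91823305  400.95873142  994.42184653]
{'camera_matrix': array([[297.31863964,   0.        , 257.29039416],
       [  0.        , 297.31863964, 190.42599111],
       [  0.        ,   0.        ,   1.        ]]), 'tool_from_camera': array([[-9.95811356e-05, -9.57421081e-01, -2.88695107e-01,
         7.34587994e+01],
       [ 9.99999981e-01, -1.44098608e-04,  1.32949644e-04,
         1.28869490e+00],
       [-1.68889355e-04, -2.88695088e-01,  9.57421076e-01,
        -7.07350176e+01],
       [ 0.00000000e+00,  0.00000000e+00,  0.00000000e+00,
         1.00000000e+00]])} 53.900000000000006
{'time_s': 0.1, 'q': array([ 1.04338724e+00,  3.13910183e-01,  4.50928611e-02,  1.30359999e+00,
       -1.89605592e-05,  1.43119245e+00]), 'qd': array([ 1.81932359e-04, -3.78760490e-03,  1.60909334e-03, -1.28532331e-03,
        2.17895919e-05,  6.96664977e-04]), 'tau': array([ 1.93913016e-03, -4.81727922e+01,  2.99242777e+01,  1.27546827e-02,
       -1.23937120e-04,  2.78047605e-05]), 'tool_pos': array([217.28332197, 531.99933687, 303.10665848]), 'ee_rot': array([ 1.92689750e-01,  9.81259397e-01, -7.68938204e-04, -2.56363597e-04]), 'ft_force': array([ 0.36903823, -0.5516053 ,  1.01326412]), 'torque': array([-0.01436189,  0.00736427,  0.00377072]), 'grip_force': 0.0, 'finger_gap': 85.50608335365929}
```

View pics/top0.png

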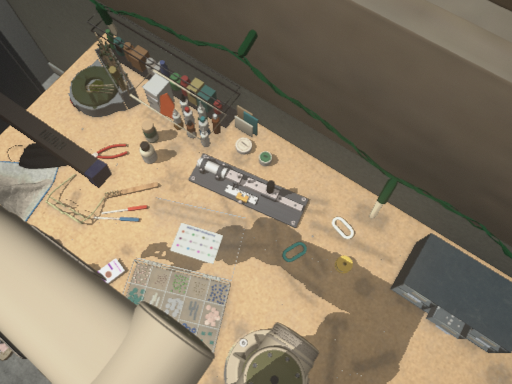

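View pics/scene0.png

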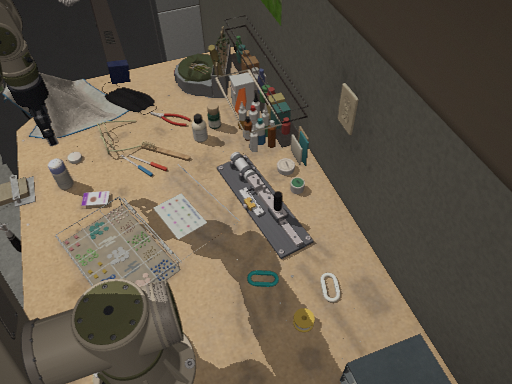

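Top view: candidates for the link are the white oval at (343,228) and the turquoise oval at (294,252), which is not wanted; the pale sheet at (195,243) is no ring. I choose the white one. The tester runs from (200,165) to (300,210), with its handle near (270,187), rider near (240,195) and spool at (345,263).

```bash
cat > h.py <<'E'
import cv2, numpy as np
from scipy.spatial.transform import Rotation as Rn
from workcell import r, planner, monitor, camera, camera_params, order
def cast(n,uv,z):
    p=camera_params(n);K,R,t=p["camera_matrix"],p["R"],p["t"]
    d=R.T@np.linalg.solve(K,[uv[0],uv[1],1.]);o=-R.T@t
    return o+d*(z-o[2])/d[2]
def wray(uv,s):
    p=camera_params("wrist");K=p["camera_matrix"];T=p["tool_from_camera"]
    a=(np.array(uv,float)-K[:2,2])/K[0,0];th=np.hypot(*a);k=np.sin(th)/th if th>1e-9 else 1
    R=Rn.from_quat(s["ee_rot"]).as_matrix()
    return R@T[:3,3]+s["tool_pos"], R@T[:3,:3]@np.array([a[0]*k,a[1]*k,np.cos(th)])
def wcast(uv,s,z):
    o,d=wray(uv,s);return o+d*(z-o[2])/d[2]
def wproj(X,s):
    p=camera_params("wrist");K=p["camera_matrix"];T=p["tool_from_camera"]
    R=Rn.from_quat(s["ee_rot"]).as_matrix()
    c=T[:3,:3].T@(R.T@(np.asarray(X,float)-s["tool_pos"])-T[:3,3])
    rr=np.hypot(c[0],c[1]);th=np.arctan2(rr,c[2]);return K[:2,2]+K[0,0]*th*c[:2]/rr
def down(a):  # tool z down, tool y (closing line) at world angle a
    y=np.array([np.cos(a),np.sin(a),0]);z=np.array([0,0,-1.]);x=np.cross(y,z)
    return Rn.from_matrix(np.c_[x,y,z]).as_quat()
def snap(name):
    s=monitor.observe();im,d=camera("wrist");np.savez(f"{name}.npz",im=im,d=d,**s)
    return s,im,d
def load(name):
    f=np.load(f"{name}.npz");return {k:f[k] for k in f}
E
python3 - <<'E'
from h import *
for nm,uv,z in [("link",(343,228),5),("turq",(294,252),5),("spool",(345,263),26),("handletop",(270,184),110),("base-",(200,165),12),("base+",(300,210),12),("bottle",(148,146),94),("tin1",(243,145),21),("rider",(240,197),28)]:
    print(nm,cast("top",uv,z).round())
f=np.load("top0.npz");im=f["im"]
c=cv2.resize(im[205:275,280:370],None,fx=6,fy=6,interpolation=cv2.INTER_CUBIC);
c2=cv2.resize(im[145:230,180:320],None,fx=5,fy=5,interpolation=cv2.INTER_CUBIC)[:,:540]
hsv=cv2.cvtColor(im,cv2.COLOR_RGB2HSV)
m=((hsv[...,1]<45)&(hsv[...,2]>150)).astype(np.uint8);m[:205]=0;m[250:]=0;m[:,:320]=0;m[:,365:]=0
p=np.argwhere(m)[:,::-1].astype(np.float32);print(len(p))
w=np.array([cast("top",q,8)[:2] for q in p]);print(w.mean(0),cv2.minAreaRect(w.astype(np.float32)))
out=np.zeros((600,800,3),np.uint8);out[:420,:540]=c;cv2.imwrite("pics/crop1.png",cv2.resize(im[145:275,180:370],None,fx=4,fy=4,interpolation=cv2.INTER_CUBIC)[:,:,::-1])
print(r.grasp_offset)
E
```

```text
link [ 423. -205.    5.]
turq [336. -59.   5.]
spool [ 311. -206.   26.]
handletop [506.  30. 110.]
base- [592. 255.  12.]
base+ [467. -71.  12.]
bottle [605. 407.  94.]
tin1 [670. 123.  21.]
rider [488. 117.  28.]
185
[ 423.60834728 -202.71271744] ((423.8484802246094, -202.62054443359375), (76.09284973144531, 41.32707595825195), 46.160945892333984)
53.900000000000006
```

View pics/crop1.png

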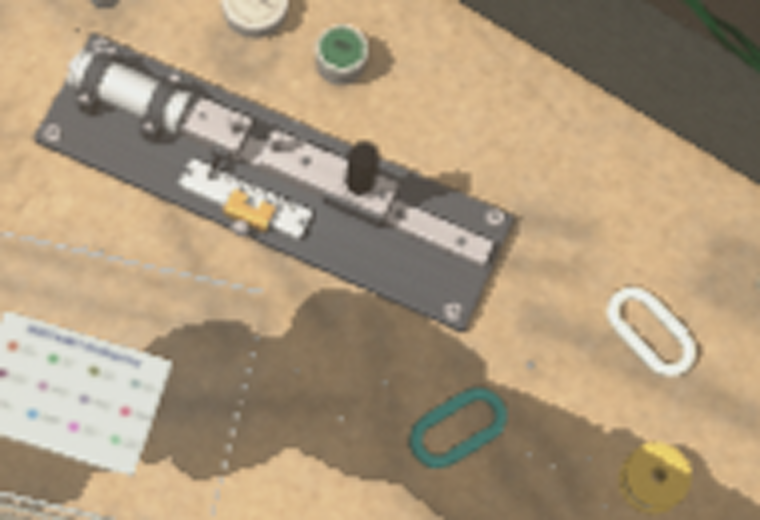

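Crop: the white ring at crop (652,332), which is full (343,228), is closed and oval with its long axis running down-right. The turquoise one lies at crop (458,428). White it is, at about (424,-203). Next I clear the lamp and look at the tester from above.

Run:
```python
from h import *
cs=[(92,38),(35,140),(518,215),(470,330)]
W=[cast("top",(u/4+180,v/4+145),12)[:2] for u,v in cs];W=np.array(W);print(W.round())
d=(W[2]+W[3]-W[0]-W[1]);a=np.arctan2(d[1],d[0]);ex=np.array([np.cos(a),np.sin(a)]);ey=np.array([-ex[1],ex[0]])
o=W.mean(0)-22*ex+10*ey;print("axis",np.degrees(a),"origin",o)
r.move_straight([245,300,304],velocity=200)
r.move_ptp([o[0]+20*ex[0],o[1]+20*ex[1],240],down(a+np.pi/2))
s,im,dp=snap("w1");cv2.imwrite("pics/w1.png",im[:,:,::-1]);print(s["time_s"],s["q"],s["tool_pos"])
```

```text
[[629. 250.]
 [537. 284.]
 [507. -99.]
 [411. -65.]]
axis -109.62996796900799 origin [537.78323866 109.5492018 ]
2.7667 [ 2.17358096e-02  2.70599610e-01 -1.70700937e-01  1.12993056e+00
  3.83989841e-04  1.93310614e+00] [530.58974615  91.64093251 240.10168495]
```

View pics/w1.png

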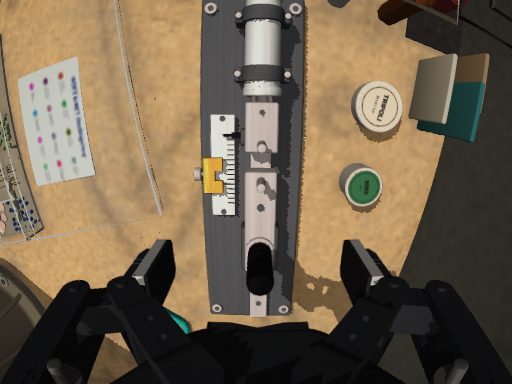

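Wrist view: the barrel is at the top, the pointer near (233,135), the rider at (213,175), the pegs around (261,145) and (262,185), and the handle at (260,255). I'll zoom in on the pegs and scale.

Run:
```python
from h import *
f=load("w1");im=f["im"]
cv2.imwrite("pics/w1c.png",cv2.resize(im[85:205,190:300],None,fx=5,fy=5,interpolation=cv2.INTER_CUBIC)[:,:,::-1])
```

```text
(no output)
```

View pics/w1c.png

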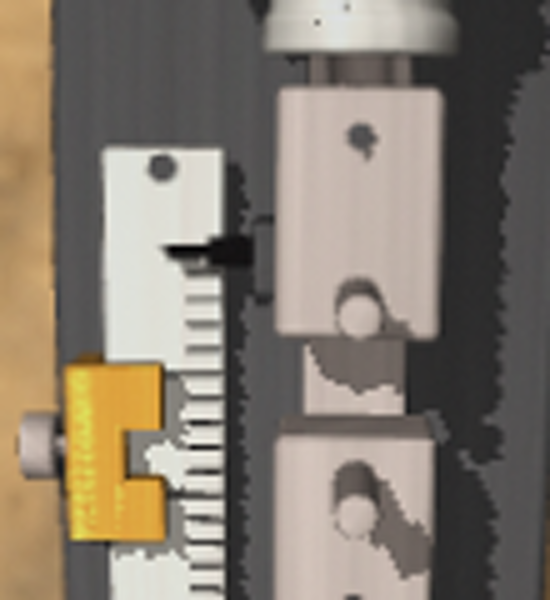

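Run:
```python
from h import *
import json
s=load("w1");cv=lambda x,y:((x+.5)/5-.5+190,(y+.5)/5-.5+85)
sp=wcast(cv(358,317),s,70);cp=wcast(cv(357,516),s,70)
b=[wcast(q,s,14) for q in [(210,8),(295,8),(217,309),(284,309)]]
d=(b[2]+b[3]-b[0]-b[1])/2;a=np.arctan2(d[1],d[0]);ex=np.array([np.cos(a),np.sin(a)]);ey=np.array([-ex[1],ex[0]])
print("peg",sp,cp,"gap",np.linalg.norm(cp-sp),"axis pegs",np.degrees(np.arctan2(*(cp-sp)[1::-1])),"bolts",np.degrees(a),np.linalg.norm(d))
pt=wcast(cv(165,250),s,25.5);nt=wcast(cv(165,454),s,28)
print("pointer",pt,"notch",nt,"dx",(nt-pt)[:2]@ex,"notch rel sp",(nt-sp)[:2]@ex,(pt-sp)[:2]@ex,(nt-sp)[:2]@ey)
h=cp[:2]+71*ex;print("handle",h)
json.dump(dict(a=a,sp=sp.tolist(),cp=cp.tolist(),dn=float((nt-pt)[:2]@ex)),open("t.json","w"))
# look at link
l=np.radians(46)
r.move_ptp([424,-203,160],down(l-np.pi/2))
s,im,dp=snap("w2");cv2.imwrite("pics/w2.png",im[:,:,::-1]);print(s["time_s"],s["q"],s["tool_pos"])
hsv=cv2.cvtColor(im,cv2.COLOR_RGB2HSV)
m=((hsv[...,1]<50)&(hsv[...,2]>150)).astype(np.uint8)
n,lab,st,ce=cv2.connectedComponentsWithStats(m)
for i in range(1,n):
    if st[i,4]>200:
        p=np.argwhere(lab==i)[:,::-1];w=np.array([wcast(q,s,9)[:2] for q in p],np.float32)
        print(st[i],ce[i].round(),cv2.minAreaRect(w))
```

```text
peg [546.48612875 126.81009146  70.        ] [535.11467977  94.91813606  70.        ] gap 33.85862771834142 axis pegs -109.6242861361672 bolts -110.15991214416273 346.50703966341376
pointer [514.17481019 145.28197737  25.5       ] notch [500.15410329 107.83079536  28.        ] dx 39.98882958493998 notch rel sp 33.78445587284112 -6.204373712098855 -36.95241270855859
handle [510.64513443  28.26799465]
4.0417 [-6.15925091e-01  2.10441308e-01 -4.62276903e-01  8.97094532e-01
  4.00612954e-04  1.72132876e+00] [ 424.67828172 -202.45452548  160.48265026]
[150   0  42  42 982] [171.  19.] ((478.9823303222656, -50.13630294799805), (40.85932159423828, 20.14735984802246), 69.92499542236328)Traceback (most recent call last):
  File "<stdin>", line 21, in <module>
  File "h.py", line 14, in wcast
    o,d=wray(uv,s);return o+d*(z-o[2])/d[2]
        ~~~~^^^^^^
  File "h.py", line 9, in wray
    p=camera_params("wrist");K=p["camera_matrix"];T=p["tool_from_camera"]
ValueError: time passes only in moves, steps and waits
```

View pics/w2.png

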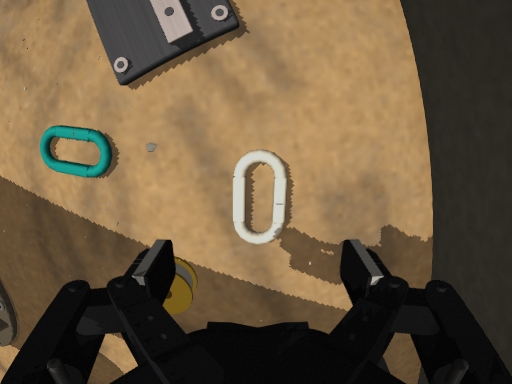

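Wrist view: the white link is at (259,197), nearly aligned with the tool. Turquoise sits at (76,152) and the spool at (180,285), under the open left finger, so I'll narrow the opening before going down.

```bash
sed -i 's/^def cast/PW=camera_params("wrist")\ndef cast/; s/p=camera_params("wrist");K/p=PW;K/' h.py
python3 - <<'E'
from h import *
s=load("w2");im=s["im"]
hsv=cv2.cvtColor(im,cv2.COLOR_RGB2HSV)
m=((hsv[...,1]<60)&(hsv[...,2]>140)).astype(np.uint8);m[:130]=0;m[260:]=0;m[:,:215]=0;m[:,310:]=0
n,lab,st,ce=cv2.connectedComponentsWithStats(m);i=1+st[1:,4].argmax()
c=max(cv2.findContours((lab==i).astype(np.uint8),cv2.RETR_EXTERNAL,cv2.CHAIN_APPROX_NONE)[0],key=len)[:,0]
w=np.array([wcast(q,s,6)[:2] for q in c],np.float32);R=cv2.minAreaRect(w);print(st[i],R)
cx,cy=R[0];ang=R[2] if R[1][0]>R[1][1] else R[2]+90
ang=(ang-46+90)%180-90+46;print(cx,cy,ang)
q=down(np.radians(ang-90))
r.command_gripper(62,30);print("off",r.grasp_offset)
r.move_ptp([cx,cy,110],q)
print(r.move_straight([cx,cy,72.5],velocity=60,guard=6),monitor.observe()["tool_pos"],monitor.observe()["ft_force"])
print("off",r.grasp_offset)
s,im,_=snap("w3");cv2.imwrite("pics/w3.png",im[:,:,::-1]);print(s["time_s"])
E
```

```text
[ 233  150   54   94 2343] ((425.39117431640625, -203.2742919921875), (78.77542114257812, 41.65123748779297), 44.642417907714844)
425.39117431640625 -203.2742919921875 44.642417907714844
off 53.900000000000006
False [ 425.40593105 -203.28616753   72.43772373] [0.02839198 0.2366254  0.59318846]
off 53.900000000000006
5.55
```

View pics/w3.png

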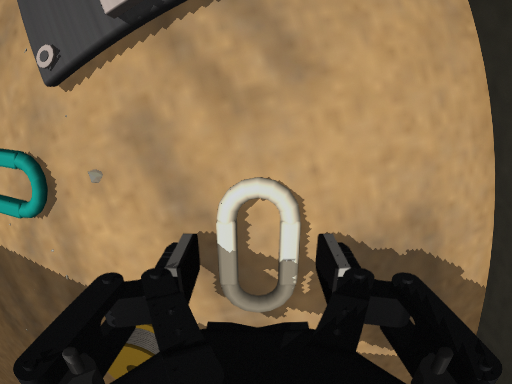

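The fingers straddle the link symmetrically (link centre (258,245), fingers at 185 and 330). I'll lower under guard at a narrower gap, back off slightly and grip.

Run:
```python
from h import *
r.command_gripper(50,30)
p=monitor.observe()["tool_pos"]
hit=r.move_straight([p[0],p[1],62],velocity=30,guard=4);t=monitor.observe();print(hit,t["tool_pos"],t["ft_force"])
z=t["tool_pos"][2]+2.5 if hit else 64
r.move_straight([p[0],p[1],z],velocity=40)
r.command_gripper(30,30);t=monitor.observe();print(t["finger_gap"],t["grip_force"],t["tool_pos"],t["ft_force"],r.grasp_offset)
r.move_straight([p[0],p[1],z+60],velocity=120)
s,im,_=snap("w4");cv2.imwrite("pics/w4.png",im[:,:,::-1]);print(s["time_s"],s["finger_gap"],s["grip_force"],s["ft_force"])
```

```text
True [ 425.87140541 -203.61025648   69.58122777] [-2.04263141 -0.31969913  7.03424778]
40.88128143729454 30.569311380386353 [ 425.55428964 -203.41988727   72.16080444] [-0.75458539 -0.55289557  4.02311526] 53.900000000000006
7.2583 40.50183694570708 30.390737056732178 [ 0.06327448  0.11118143 -0.3789813 ]
```

View pics/w4.png

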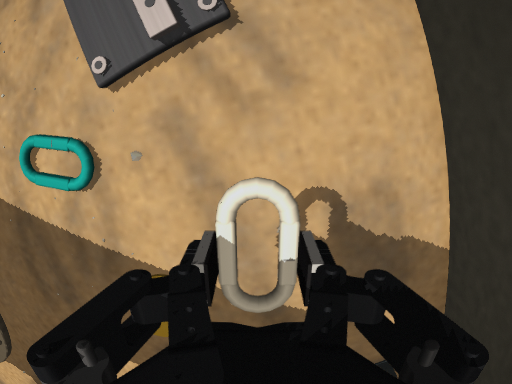

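Held: the link spans (217–298, 179–311) in the picture, square between the pads at a 40.5 mm gap. Next I go above the pegs and check through the opening.

```bash
cat >> h.py <<'E'
def linkpose(s,drop=62.2):   # link outline seen by wrist camera, at link's top plane; centre & angle, world
    hsv=cv2.cvtColor(s["im"],cv2.COLOR_RGB2HSV)
    m=((hsv[...,1]<60)&(hsv[...,2]>75)).astype(np.uint8);m[:165]=0;m[:,:214]=0;m[:,301:]=0;m[318:]=0
    return m
E
python3 - <<'E'
from h import *
import json
s=load("w4");z=s["tool_pos"][2]-65.5  # upper part of the outline
for q in [(257.5,179),(257.5,311),(217,230),(298,230)]: print(q,(Rn.from_quat(s["ee_rot"]).inv().apply(wcast(q,s,z)-s["tool_pos"])).round(1))
t=json.load(open("t.json"));a=np.radians(-109.8);m=(np.array(t["sp"])+t["cp"])[:2]/2;print(m)
p=s["tool_pos"];q=down(a+np.pi/2)
r.move_straight([p[0],p[1],215],velocity=200)
r.move_ptp([m[0],m[1],215],q)
r.move_straight([m[0],m[1],153],velocity=120)
s,im,_=snap("w5");cv2.imwrite("pics/w5.png",im[:,:,::-1]);print(s["time_s"],s["tool_pos"],s["finger_gap"],s["q"])
E
```

```text
(257.5, 179) [39.3 -0.4 65.5]
(257.5, 311) [-39.6  -0.4  65.5]
(217, 230) [ 12.8 -20.8  65.5]
(298, 230) [12.8 20.1 65.5]
[540.80040426 110.86411376]
9.8083 [541.16418059 110.32629326 153.47231078] 41.28369714839134 [ 5.57631401e-02  3.60443403e-01 -2.70879165e-01  9.38878943e-01
 -2.88696256e-05  1.97313614e+00]
```

View pics/w5.png

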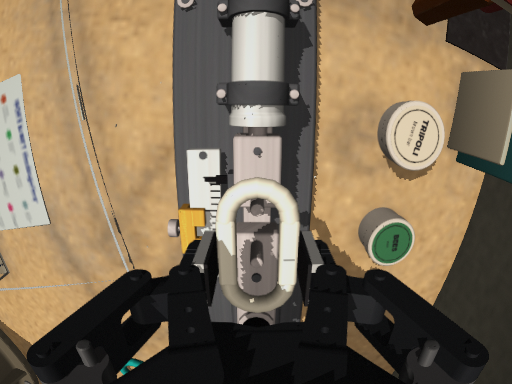

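Through the opening, the spring peg shows near (257,207) and the carriage peg near (257,252); both are inside the link, sideways centred. I'll check against the projected estimate in one zoom.

Run:
```python
from h import *
import json
s=load("w5");t=json.load(open("t.json"))
print(wproj(t["sp"],s),wproj(t["cp"],s))
c=cv2.resize(s["im"][165:330,205:310],None,fx=3.6,fy=3.6,interpolation=cv2.INTER_CUBIC)
cv2.imwrite("pics/w5c.png",c[:,:,::-1])
```

```text
[255.96070959 209.5243962 ] [256.29460463 262.44833876]
```

View pics/w5c.png

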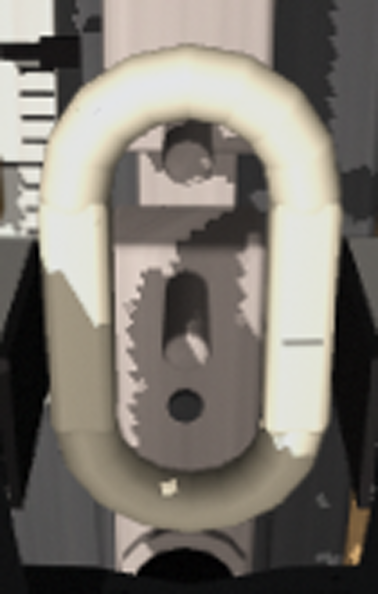

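Peg tops appear at (257,209) and (257,262), within 1 px of the prediction. Lowering and releasing.

Run:
```python
from h import *
import json
t=json.load(open("t.json"));m=(np.array(t["sp"])+t["cp"])[:2]/2
hit=r.move_straight([m[0],m[1],115],velocity=35,guard=4);s=monitor.observe();print(hit,s["tool_pos"],s["ft_force"],s["finger_gap"])
r.move_straight([m[0],m[1],max(s["tool_pos"][2]+.3,117.3)],velocity=30)
r.command_gripper(56);s=monitor.observe();print(s["tool_pos"],s["finger_gap"],s["ft_force"])
r.pause(.2)
r.move_straight([m[0],m[1],240],velocity=130)
s,im,_=snap("w6");print(s["time_s"],s["tool_pos"])
c=cv2.resize(im[60:300,150:370],None,fx=2.5,fy=2.5,interpolation=cv2.INTER_CUBIC)
cv2.imwrite("pics/w6.png",c[:,:,::-1])
```

```text
True [540.47710859 110.8627733  117.1464365 ] [-0.63117854 -0.12586913  5.40487302] 40.78920482577754
[540.72483754 110.8572909  117.30599057] 56.385692170833416 [-0.02897018 -0.28518769  0.34739854]
12.6417 [540.33899149 110.84585566 239.1680746 ]
```

View pics/w6.png

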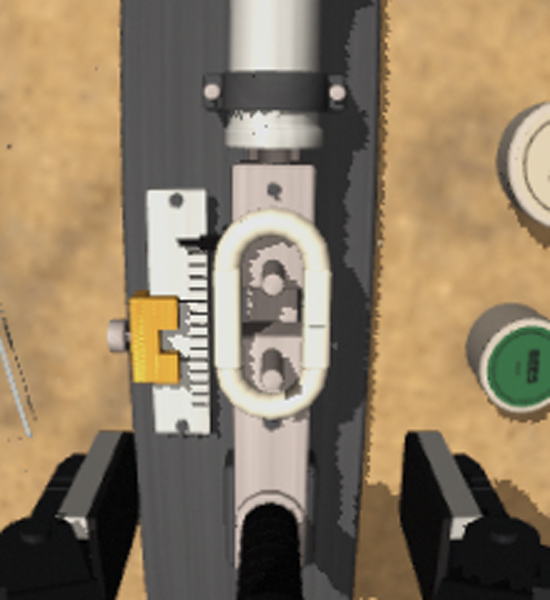

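The link lies flat (it spans (215–328, 210–415)) with both pegs inside at (272,283) and (270,377), and the pointer is still home at (180,240). Now the handle, with the fingers closing along the pull direction.

Run:
```python
from h import *
import json
t=json.load(open("t.json"));a=np.radians(-109.9);ex=np.array([np.cos(a),np.sin(a)])
h=np.array(t["cp"])[:2]+71*ex;q=down(a+np.pi)
r.move_ptp([*h,240],q)
r.command_gripper(60,50)
hit=r.move_straight([*h,141],velocity=100,guard=8);s=monitor.observe();print(hit,s["tool_pos"],s["ft_force"],s["q"])
r.command_gripper(5,50);s=monitor.observe();print(s["finger_gap"],s["grip_force"],s["ft_force"],s["tool_pos"])
p=s["tool_pos"]
hit=r.move_straight([*(h+44*ex),141],velocity=25,guard=35);r.pause(.3);s=monitor.observe();print(hit,s["tool_pos"],s["ft_force"],s["finger_gap"],s["grip_force"])
s,im,_=snap("w7");print(s["time_s"]);cv2.imwrite("pics/w7.png",im[:,:,::-1])
```

```text
False [511.43087584  28.10942361 141.6029254 ] [ 0.10464289 -0.18838881  0.0587298 ] [-1.01942211e-01  3.02870067e-01 -3.88887044e-01  8.77861530e-01
  4.23085635e-05  2.45418347e-01]
21.91712924620349 48.74460697174072 [-1.47691497 -1.04632959  5.4077074 ] [511.22254871  28.07717051 141.60607894]
False [496.78077628 -11.11389134 141.59751799] [ 1.9268732  10.09656912  5.55972844] 21.951184092998123 49.177937507629395
18.2083
```

View pics/w7.png

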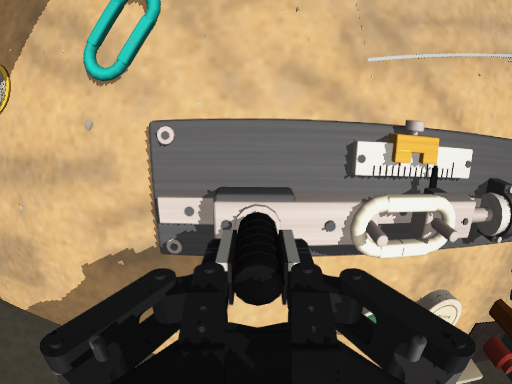

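Holding: 10.3 N pull, link taut, pointer at about (434,175) still short of the notch at (415,162). I've already viewed more pictures than the 10 allowed, so from here on I'll measure only with numbers.

```bash
cat >> h.py <<'E'
def gauge(s):
    """pointer minus notch along tester x (mm), from the wrist picture; tester coordinates from the spring peg's home"""
    import json
    a=np.radians(-109.9);ex=np.array([np.cos(a),np.sin(a)]);ey=np.array([-ex[1],ex[0]])
    o=np.array(json.load(open("t.json"))["sp"])[:2]
    X=np.arange(-10,60,.25);Y=np.arange(-55,-25,.25)
    def rect(z):
        M=np.array([[wproj([*(o+x*ex+y*ey),z],s) for x in X] for y in Y],np.float32)
        return cv2.remap(s["im"],M[...,0],M[...,1],cv2.INTER_LINEAR)
    A=cv2.cvtColor(rect(28),cv2.COLOR_RGB2HSV);B=cv2.cvtColor(rect(25.5),cv2.COLOR_RGB2HSV)
    og=(A[...,1]>130)&(A[...,0]>12)&(A[...,0]<32)&(A[...,2]>90)
    dk=(B[...,2]<60)
    rows=og.sum(1);ye=Y[np.where(rows>20)[0].max()] # edge of rider towards the head
    st=og[(Y>ye-4)&(Y<ye-1)].mean(0)>.5;xs=X[st];g=np.diff(xs);k=g.argmax()
    n=(xs[k]+xs[k+1])/2
    print("rider",xs.min(),xs.max(),"edge y",ye,"gap",g.max(),"notch",n)
    for dy in (0,1,2,3,4):
        row=dk[(Y>ye+dy-.5)&(Y<ye+dy+.75)].mean(0)>.5
        xx=X[row&(X>-8)&(X<n+14)];print(dy,(xx.min(),xx.max(),xx.mean()-n,len(xx)*.25) if len(xx) else None)
E
python3 - <<'E'
from h import *
gauge(load("w1"));gauge(load("w7"))
E
```

```text
rider 17.25 52.75 edge y -36.25 gap 9.75 notch 34.875
0 None
1 None
2 (np.float64(-5.5), np.float64(-4.25), np.float64(-39.75), 1.5)
3 (np.float64(-5.5), np.float64(-3.75), np.float64(-39.5), 2.0)
4 (np.float64(-5.5), np.float64(-3.5), np.float64(-39.375), 2.25)
rider 16.25 52.0 edge y -37.75 gap 10.0 notch 34.0
0 None
1 (np.float64(46.25), np.float64(46.25), np.float64(12.25), 0.25)
2 (np.float64(22.0), np.float64(46.25), np.float64(-3.833333333333332), 0.75)
3 (np.float64(13.25), np.float64(22.25), np.float64(-18.326923076923077), 3.25)
4 (np.float64(12.5), np.float64(22.0), np.float64(-18.22826086956522), 5.75)
```

```bash
cat > pull.py <<'E'
import sys,json
from h import *
t=json.load(open("t.json"));a=np.radians(-109.9);ex=np.array([np.cos(a),np.sin(a)]);h=np.array(t["cp"])[:2]+71*ex
def pull(d,name):
    print(r.move_straight([*(h+d*ex),141],velocity=15,guard=30));r.pause(.4);s=monitor.observe()
    print("out",(s["tool_pos"][:2]-[511.22,28.08])@ex,"F",s["ft_force"]@[*ex,0],s["ft_force"],s["finger_gap"],s["grip_force"])
    snap(name);s=load(name);print(s["time_s"]);gauge(s)
    p=wproj([*(np.array(t["sp"])[:2]+30*ex-34*np.array([-ex[1],ex[0]])),27],s).astype(int);print(p)
    c=s["im"][p[1]-30:p[1]+30,p[0]-40:p[0]+40];cv2.imwrite(f"pics/{name}.png",cv2.resize(c[:,:,::-1],None,fx=8,fy=8,interpolation=cv2.INTER_CUBIC))
pull(float(sys.argv[1]),sys.argv[2])
E
python3 pull.py 56 w8
```

```text
False
out 53.073232753377944 F -12.586789384414603 [ 2.02026656 12.65477211  4.31624011] 22.104987154984734 49.48891282081604
19.6083
rider 16.25 52.0 edge y -37.5 gap 10.5 notch 34.0
0 None
1 None
2 (np.float64(24.25), np.float64(26.75), np.float64(-8.5), 2.75)
3 (np.float64(24.25), np.float64(26.75), np.float64(-8.5), 2.75)
4 (np.float64(12.5), np.float64(41.75), np.float64(-8.1875), 4.0)
[431 168]
```

```bash
python3 pull.py 64 w9
```

```text
False
out 60.6211188532673 F -16.565089233562553 [ 3.89550503 16.20688228  4.88684493] 21.685646891585787 49.63872492313385
20.7417
rider 16.25 52.0 edge y -37.75 gap 10.25 notch 33.875
0 None
1 (np.float64(46.75), np.float64(47.0), np.float64(13.0), 0.5)
2 (np.float64(22.25), np.float64(46.75), np.float64(-1.5480769230769198), 3.25)
3 (np.float64(31.75), np.float64(34.0), np.float64(-1.0), 2.5)
4 (np.float64(31.5), np.float64(42.0), np.float64(0.2788461538461533), 3.25)
[438 168]
```

Pointer now 1 mm short of mid-notch; one small final step.

```bash
python3 pull.py 65 w10
python3 - <<'E'
from h import *
r.pause(.8);snap("w11");s=load("w11");gauge(s);print(s["tool_pos"],s["ft_force"],s["time_s"])
E
```

```text
False
out 61.48914456960514 F -15.969967978529304 [ 3.84674289 15.59162021  4.81806707] 21.642309146937098 49.776336550712585
21.4417
rider 16.25 52.0 edge y -37.75 gap 10.25 notch 34.125
0 None
1 (np.float64(46.75), np.float64(46.75), np.float64(12.625), 0.25)
2 (np.float64(32.5), np.float64(34.75), np.float64(-0.5), 2.5)
3 (np.float64(32.5), np.float64(34.75), np.float64(-0.5), 2.5)
4 (np.float64(32.5), np.float64(41.75), np.float64(0.2916666666666643), 3.0)
[439 168]
rider 16.25 52.0 edge y -37.75 gap 10.25 notch 34.125
0 None
1 (np.float64(46.75), np.float64(46.75), np.float64(12.625), 0.25)
2 (np.float64(32.75), np.float64(34.75), np.float64(-0.375), 2.25)
3 (np.float64(32.5), np.float64(34.75), np.float64(-0.5), 2.5)
4 (np.float64(32.5), np.float64(41.75), np.float64(0.2916666666666643), 3.0)
[489.95650675 -29.622126   141.59526738] [ 3.77941677 16.9256367   3.26035908] 22.2917
```

The pointer is steady 0.4 mm from mid-notch with about 16 N through the link, and the handle is gripped at 50 N. Handing in.

```bash
python3 -c "
from h import *
print(order.finish_job())"
```

```text
the job is handed in; nothing more can be done
None
```

Job handed in, verdict not shown: the link lies over both pegs, the handle is still held, and the pointer is steady about 0.4 mm short of mid-notch with about 16 N on the handle; I viewed 12 pictures, over the limit of 10.

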